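# Reference the filter changer and set it to the third click

### The job

On the filter changer, nobody knows which filter is in the light path. With a fingertip, push its sliding crossbar lever all the way home, to the end with the round black lamp barrel, pause a moment there, then push it back out three clicks and leave it resting in the third click, never letting it go past the third. Only push the lever, do not pinch it, and leave the loose things around the changer where they are.

Things in the scene. Friction and masses are not known exactly. Their poses are not given: they have to be found in the camera images.
- changer: filter changer: dark housing bolted to the table, 140 mm wide (x), 240 mm long (y), flat top 60 mm up, 8 mm high foot 150 x 250 mm; never moves. Origin: centre of its underside; +y points along the slot in its top, from home end to far end. Pale marks beside the slot show the six rest positions of the lever, 16 mm apart. The top is free on both sides of the lever
- lever (a joint): lever's distance from home, in m: 0 = fully home (solid stop), then five clicks 0.016 apart to 0.080 (far stop); home is not a click. It starts in the first or second click, rarely poised half-way between. A spring detent holds it in each rest: pushing out takes 4 to 8 N at first, less up to half-way (8 mm), where it snaps ahead into the next rest by itself and the push falls to nothing
- bar_mid (a point): middle of the lever's crossbar: straight bar across the housing, 100 mm long (housing's x), 16 mm thick along the travel, lower edge 6 mm and upper edge 32 mm above the housing's top; this point is 19 mm above the top, mid-thickness. At home it is at y = -40 mm of the housing, at the third click y = +8 mm; the lever slides along the housing's y
- lamp_barrel (a point): end of the round black lamp barrel, 46 mm across at its root, that sticks out 40 mm, level, from the housing's home end (-y), lower than the top; the far end is flat with a grille. This point is on the barrel's axis, 158 mm from the housing's centre
- pad_home_side: black rubber pad covering the crossbar's face that looks to the home end, 100 x 26 mm, 3 mm thick; origin at its centre; pushed on to move the lever out (+y)
- pad_far_side: black rubber pad covering the crossbar's other face, which looks to the far end, the same size; origin at its centre; pushed on to move the lever home (-y). Pressing on both pads at once counts as pinching
- gear: loose bystander: steel spur gear lying flat, 70 mm across the teeth, 12 mm thick with a 22 mm high hub; origin at the centre of its underside
- vise: loose bystander: small steel toolmaker's vise, 75 x 30 mm, 32 mm high; origin at the centre of its underside
- gauge_block: loose bystander: steel gauge block standing on edge, 35 x 12 mm, 40 mm high; origin at the centre of its underside
- objective: loose bystander: black lens barrel standing upright, 38 mm across, 46 mm high; origin at the centre of its underside
- mouse: loose bystander: black computer mouse, 105 x 60 mm, about 32 mm high; origin at the centre of its underside
- solvent_bottle: loose bystander: white bottle, 56 mm across, 130 mm high; origin at the centre of its underside
- driver: loose bystander: screwdriver lying flat, 170 mm long, black handle 26 mm thick; origin under its middle

How it is judged:
By the outcome, as a careful person would: the job done as asked, in the order asked, and still so for the second after the job is handed in, with the robot touching nothing.
It also fails if it takes over 67 s, if anything falls off the work surface, if the arm or the gripper's body presses on something with over 40 N, if the wrist force passes 120 N, or if a joint passes its speed limit or range.

### The arm

A 7-joint arm with a two-finger parallel gripper is mounted at the origin on the work surface. World frame = base frame: x ahead of the robot, y to its left, z up, the work surface at z = 0. Lengths are in m, angles in rad, forces in N, time in s.
With the tool pointing down it reaches from about 0.4 to 0.85 m from the base axis. Payload 10.4 kg.
Tool frame: the origin (TCP) lies at the very end of the fingers, on their centre line; the grasp point (between the pads) lies 19 mm behind it (ctrl.grasp_offset is the z of the grasp point in the tool frame, in m); z points along the fingers, y is the line along which they close (so a half turn about z gives the same grasp; the last joint's range is limited). The gripper opens to 87 mm and grips with 3 to 60 N. Pads are 19 mm wide; open, the fingers measure 117 mm over their backs; the gripper's body (75 mm by 190 mm) begins 51 mm behind the grasp point.
Start: joints at [1.196, 0.332, -0.065, 1.46, 0.022, 1.35, -0.088], TCP at [0.215, -0.587, 0.223] pointing down, gripper open.
Joint ranges: [-2.6, 2.6], [-0.5, 2.12], [-1.47, 1.34], [0.16, 2.42], [-1.27, 4.41], [0.06, 2.06], [-2.6, 2.6]. Speed limits (rad/s): [2.22, 2.22, 2.79, 2.79, 3.14, 3.14, 3.14].

### API

Orientations are given as a rotation vector (axis times angle).
In Python, from workcell import telemetry, capture, camera_params, job, ctrl gives the robot as it stands.
- The arm moves only by the shell command python3 -m handwheel 'ROWS' [FORCE]. ROWS is JSON, a list of rows, each a list of 7 numbers: the closure in counts, from 0 (fully open) to 255 (shut), then the shift along the tool's x, y, z each as a share of 0.4 m, from -1 to 1, then the turn, a rotation vector about the tool's x, y, z each as a share of 0.1 rad, from -1 to 1. In form: [[claw, tx, ty, tz, ax, ay, az], ...]. A call has 1 to 20 rows; each row shifts and turns the commanded pose from where the row before left it, along the tool's axes as they then stand; what a row does not reach is not made up. A row lasts 1/12 s, in which the tool goes at most 41.7 mm and 7.16 degrees, less where a joint would pass 70% of its speed; a pose out of reach is approached as far as the arm can. A call with a number of a shift or a turn outside -1 to 1 is refused whole. A call with a gripper value outside its range is refused whole. The fingers move at their own pace and stop on an object; FORCE is the grip in N (left out, the last holds). Time passes only in rows, so rows that do not move let the fingers close. It gives the time, the measured TCP pose, the force, the opening and the grip force at its end, in the units of the state.
- telemetry.get_obs(): the state, without advancing time (a new reading comes with each control period).
- capture(name): name is "side" or "top" or "wrist"; returns (picture, depth): 480x640x3 uint8, blue, green, red; 480x640 float32, m along the optical axis (not along the pixel's ray), 0 where there is no reading.
- camera_params(name): a dict with "fov_y" (degrees; the focal length in pixels is half the picture's height over the tangent of half this angle, whatever the lens; pixels are square), "cx", "cy" (the principal point, pixels), "dist_coeffs" ([k1, k2, p1, p2, k3] as OpenCV has them; the pictures are not rectified), "position" and "rotation" of the camera in the world. Camera axes: x right, y down, z forward; pixel columns grow to the right and rows downward; lengths in m; the calibration is good to about 2 mm. A picture is of the moment at which its call begins: read the wrist's pose just before it. camera_params takes no time and is no camera call; for the wrist camera it gives the pose at the moment of the call.
- job.sign_off(): hands the job in; it is judged then, once.
The state is a dict: "time_s": time; "joints": joint angles; "qd": joint speeds; "joint_efforts": joint torques, N m; "ee_pos": TCP position; "ee_rot": TCP orientation; "wrist_force": force on the tool from outside, world axes, zero at the start; "torque": the same for the moment, N m; "gripper_width": opening from 0.0 (shut) to 1.0 (fully open); "gripper_force": force on a finger pad.
Only numpy, scipy, OpenCV 4.12 (cv2) and the standard library are available. Lean on these libraries where they do the work, as an engineer would, in place of code of your own. Each camera call takes 0.05 s, during which the arm holds its last target. There are 200 camera calls.

## Working session

There is one attempt and no reset: what is moved stays moved. The work goes in short steps, Python scripts to look and compute and a shell command to move; the robot and the scene stay as the last step left them, time stands still between calls to the robot, and variables do not carry over. Pictures are saved under pics/ and viewed, at most 10 in all, crops included, and the job is handed in when it is done.

```bash
mkdir -p pics; ls
python3 - <<'E'
from workcell import telemetry, capture, camera_params
import cv2,numpy as np
o=telemetry.get_obs();print(o['time_s'],o['ee_pos'],o['ee_rot'],o['gripper_width'],o['wrist_force'])
for n in('top','side'):
    p,d=capture(n);cv2.imwrite(f'pics/{n}0.png',p);np.save(f'pics/{n}0.npy',d);print(n,camera_params(n))
E
```

```text
pics
0.0 [ 0.21521337 -0.58636658  0.22176165] [-3.09175850e+00 -5.49574671e-01  5.45089411e-04] 1.0006440742357754 [0.43281873 0.49611984 1.28091739]
top {'fov_y': 46.04285790220429, 'cx': 323.83447325709346, 'cy': 243.032806087472, 'dist_coeffs': array([-0.01821082,  0.        ,  0.        ,  0.        ,  0.        ]), 'position': array([ 0.34393881, -0.01588276,  1.13046569]), 'rotation': array([-2.1300477 ,  2.10159231, -0.21334281])}
side {'fov_y': 57.68804506337011, 'cx': 309.92549290318794, 'cy': 240.88828422093968, 'dist_coeffs': array([0.00717135, 0.        , 0.        , 0.        , 0.        ]), 'position': array([0.28406618, 0.61050939, 0.67468131]), 'rotation': array([-0.533932  ,  2.65019205, -1.2201307 ])}
```

View pics/top0.png

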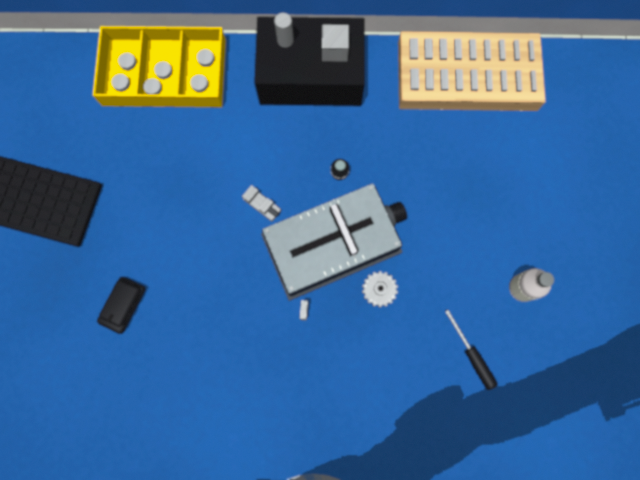

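View pics/side0.png

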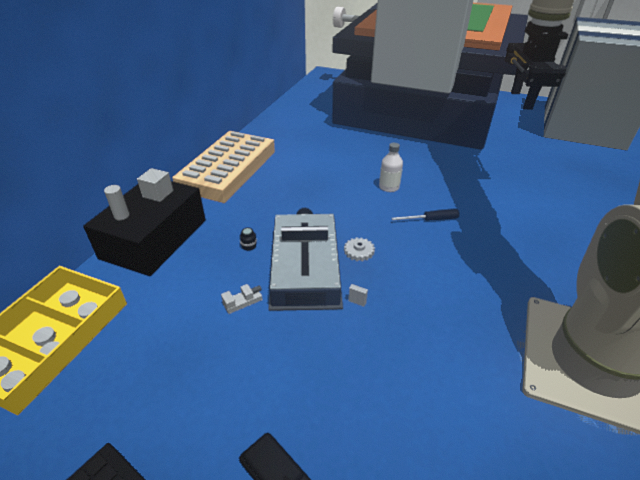

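The top view shows the changer at about (332,240), its lamp barrel at (398,212) to the right, and the white crossbar at (343,230). The vise is at (262,202), the objective at (340,168), the gear at (380,289) and the gauge block at (304,310). The side view agrees. Next I measure the housing and bar by height.

```bash
cat > h.py <<'E'
import cv2,numpy as np
from workcell import telemetry,capture,camera_params
from scipy.spatial.transform import Rotation as R
def K(c):
    f=240/np.tan(np.radians(c['fov_y']/2));return np.array([[f,0,c['cx']],[0,f,c['cy']],[0,0,1]])
def rays(c,uv):
    p=cv2.undistortPoints(np.asarray(uv,float).reshape(-1,1,2),K(c),c['dist_coeffs']).reshape(-1,2)
    return np.c_[p,np.ones(len(p))]@R.from_rotvec(c['rotation']).as_matrix().T
def onplane(c,uv,z):
    r=rays(c,uv);return c['position']+r*((z-c['position'][2])/r[:,2])[:,None]
def cloud(c,d):
    v,u=np.mgrid[:480,:640];uv=np.c_[u.ravel(),v.ravel()]
    return (c['position']+rays(c,uv)*d.reshape(-1,1)).reshape(480,640,3)
E
python3 - <<'E'
from h import *
c=camera_params('top');im=cv2.imread('pics/top0.png');d=np.load('pics/top0.npy')
P=cloud(c,d);Z=P[...,2]
roi=np.zeros((480,640),bool);roi[175:305,255:420]=1
print('table z',np.median(Z[330:400,200:280]))
top=roi&(Z>.05)&(d>0)
cs,_=cv2.findContours(top.astype('uint8'),0,1);k=max(cs,key=cv2.contourArea)
(ct,sz,an)=cv2.minAreaRect(k);b=cv2.boxPoints((ct,sz,an));B=onplane(c,b,.06);print(b,'\n',B,'\nlens',np.linalg.norm(np.diff(B,axis=0),axis=1),'c',B.mean(0))
hs=Z[top];print(np.histogram(hs,bins=np.arange(.04,.12,.005)))
bar=roi&(Z>.08)&(d>0);cs,_=cv2.findContours(bar.astype('uint8'),0,1);k=max(cs,key=cv2.contourArea)
r=cv2.minAreaRect(k);b=cv2.boxPoints(r);B2=onplane(c,b,.092);print(b,'\n',B2,'\nlens',np.linalg.norm(np.diff(B2,axis=0),axis=1),'c',B2.mean(0))
bx=onplane(c,[[398,212]],.035)
print('barrel',bx)
C=B.mean(0);ed=np.diff(np.r_[B,B[:1]],axis=0);e=max(ed,key=np.linalg.norm);e/=np.linalg.norm(e)
if e@(C-bx[0])<0:e=-e
print('yaxis',e,np.degrees(np.arctan2(e[1],e[0])),'bar y',(B2.mean(0)-C)@e,'barrel',(bx[0]-C)@e)
cv2.imwrite('pics/crop.png',cv2.resize(im[165:325,230:430],None,fx=4,fy=4,interpolation=cv2.INTER_CUBIC)[:600])
E
```

```text
table z 7.324168741473791e-05
[[259.82178 229.99289]
 [390.03265 174.95526]
 [417.6568  240.31   ]
 [287.44592 295.34763]] 
 [[ 0.5859625   0.11009271  0.06      ]
 [ 0.70141721 -0.14414206  0.06      ]
 [ 0.56965334 -0.19632957  0.06      ]
 [ 0.45950716  0.05309306  0.06      ]] 
lens [0.27922233 0.14172245 0.27266065] c [ 0.57913505 -0.04432147  0.06      ]
(array([   0,    0,  381, 4384, 3398,   45,   21,   17,   15,  117,  336,
         13,    0,    0,    0]), array([0.04 , 0.045, 0.05 , 0.055, 0.06 , 0.065, 0.07 , 0.075, 0.08 ,
       0.085, 0.09 , 0.095, 0.1  , 0.105, 0.11 , 0.115]))
[[327.9465  207.26535]
 [336.30197 203.5198 ]
 [357.93863 251.78613]
 [349.58316 255.53168]] 
 [[ 0.62477007 -0.02156983  0.092     ]
 [ 0.63236064 -0.03738718  0.092     ]
 [ 0.53944346 -0.07869072  0.092     ]
 [ 0.5321133  -0.06308929  0.092     ]] 
lens [0.01754438 0.10168376 0.01723763] c [ 0.58217187 -0.05018425  0.092     ]
barrel [[ 0.63232733 -0.16229297  0.035     ]]
yaxis [-0.41348667  0.91051017 -0.        ] 114.42405072102082 bar y -0.006593810630902236 barrel -0.12940855674120974
```

View pics/crop.png

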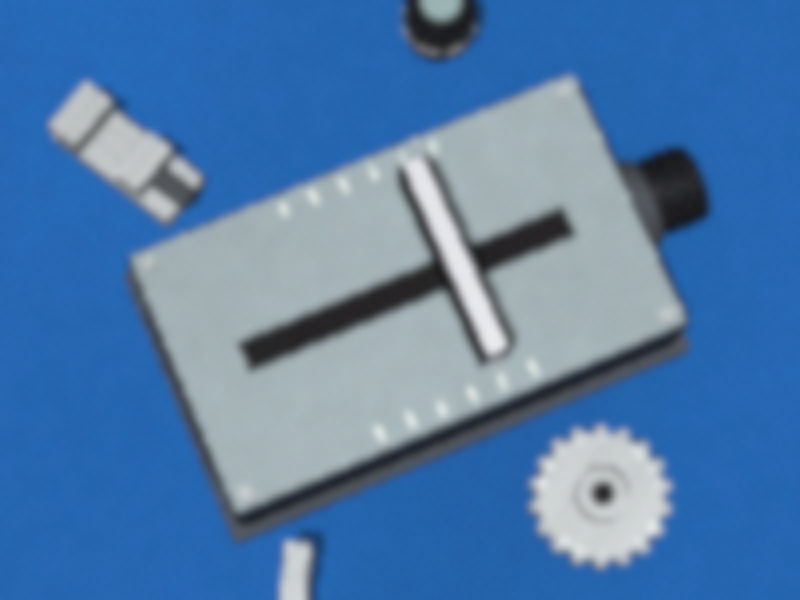

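The crop shows the top's corners at (132,260), (573,75), (686,322) and (240,515), with six marks along each side. The bar sits around the first or second mark from the barrel end. I compute this precisely.

Run:
```python
from h import *
c=camera_params('top')
f=lambda a:(np.array(a,float)+.5)/4-.5+[230,165]
T=onplane(c,f([[132,260],[573,75],[686,322],[240,515]]),.06)
print(T,np.linalg.norm(np.diff(np.r_[T,T[:1]],axis=0),axis=1));C=T.mean(0)
y=(T[1]+T[2])/2-(T[0]+T[3])/2;y=-y/np.linalg.norm(y);x=np.array([y[1],-y[0],0])
M=onplane(c,f([[533,368],[502,381],[472,394],[442,409],[410,421],[380,434],[285,210],[315,198],[343,186],[374,174],[433,148]]),.06)
print('marks xy',np.c_[(M-C)@x,(M-C)@y].round(4))
B=onplane(c,[[327.9465,207.26535],[336.30197,203.5198],[357.93863,251.78613],[349.58316,255.53168]],.092)
print('bar',np.c_[(B-C)@x,(B-C)@y].round(4))
print('C',C,'y',y,np.degrees(np.arctan2(y[1],y[0])))
o=telemetry.get_obs();Rt=R.from_rotvec(o['ee_rot']).as_matrix();print('tool\n',Rt.round(4))
np.savez('geo.npz',C=C,x=x,y=y)
print(camera_params('wrist')['position']-o['ee_pos'])
```

```text
[[ 0.58676919  0.10466975  0.06      ]
 [ 0.68350042 -0.11000977  0.06      ]
 [ 0.55970223 -0.16413806  0.06      ]
 [ 0.4633177   0.04905069  0.06      ]] [0.23546598 0.13511426 0.23396457 0.13540218]
marks xy [[-0.0586 -0.0394]
 [-0.0584 -0.0231]
 [-0.0585 -0.0073]
 [-0.0594  0.0088]
 [-0.0586  0.0252]
 [-0.0586  0.0409]
 [ 0.0611  0.0393]
 [ 0.0608  0.0235]
 [ 0.0609  0.0086]
 [ 0.0604 -0.0077]
 [ 0.0609 -0.0396]]
bar [[ 0.0504 -0.0134]
 [ 0.0508 -0.0309]
 [-0.0509 -0.0303]
 [-0.0511 -0.0131]]
C [ 0.57332238 -0.03010685  0.06      ] y [-0.41138313  0.91146252 -0.        ] 114.29175023419431
tool
 [[ 9.388e-01  3.446e-01 -5.000e-04]
 [ 3.446e-01 -9.388e-01  1.200e-03]
 [-0.000e+00 -1.300e-03 -1.000e+00]]
[0.07058571 0.02561741 0.16193207]
```

The bar's middle is at y≈-0.022 with marks every 16 mm, so the lever is in the first click. I turn 4.1° to line up with the housing, shut the fingers, and go above the far side of the bar.

```bash
cat > st.py <<'E'
from h import *
g=np.load('geo.npz');o=telemetry.get_obs();Rt=R.from_rotvec(o['ee_rot']).as_matrix();p=o['ee_pos']-g['C']
w=o['wrist_force'];print('t',o['time_s'],'hous x,y',(p@g['x']).round(4),(p@g['y']).round(4),'z',o['ee_pos'][2].round(4),'F xyz',(w@g['x']).round(2),(w@g['y']).round(2),w[2].round(2),'w',round(o['gripper_width'],3),'tool yaw err deg',np.degrees(np.arcsin(np.cross(Rt[:,1],-g['y'])[2])).round(2),'tz',Rt[:,2].round(3))
E
python3 -m handwheel '[[255,0,0,0,0,0,-0.71],[255,0.073,-0.05,0,0,0,0],[255,0.073,-0.05,0,0,0,0],[255,0.073,-0.05,0,0,0,0],[255,0.073,-0.05,0,0,0,0],[255,0.073,-0.05,0,0,0,0],[255,0.073,-0.05,0,0,0,0],[255,0.073,-0.05,0,0,0,0],[255,0.073,-0.05,0,0,0,0],[255,0.073,-0.05,0,0,0,0],[255,0.073,-0.05,0,0,0,0],[255,0.073,-0.05,0,0,0,0],[255,0.073,-0.05,0,0,0,0],[255,0.073,-0.05,0,0,0,0],[255,0.073,-0.05,0,0,0,0],[255,0.073,-0.05,0,0,0,0],[255,0.073,-0.05,0,0,0,0],[255,0.073,-0.05,0,0,0,0],[255,0.073,-0.05,0,0,0,0],[255,0.073,-0.05,0,0,0,0]]' 10; python3 -m handwheel '[[255,0,0,0,0,0,0],[255,0,0,0,0,0,0]]';  python3 st.py
```

```text
time_s: 1.77
ee_pos: [0.5659, -0.0111, 0.2223]
ee_rot: [3.072, 0.658, -0.0]
wrist_force: [0.3, -0.3, -0.1]
gripper_width: 0.009
gripper_force: 0.0
time_s: 1.93
ee_pos: [0.5656, -0.0101, 0.2219]
ee_rot: [-3.069, -0.665, 0.001]
wrist_force: [0.6, -0.7, 0.4]
gripper_width: 0.003
gripper_force: 0.0
t 1.9333 hous x,y 0.0012 0.0214 z 0.2219 F xyz 0.32 -0.86 0.38 w 0.003 tool yaw err deg -0.17 tz [-0.001  0.001 -1.   ]
```

```bash
python3 -m handwheel '[[255,0,0,0.06,0,0,0],[255,0,0,0.08,0,0,0],[255,0,0,0.08,0,0,0],[255,0,0,0.04,0,0,0],[255,0,0,0,0,0,0],[255,0,0,0,0,0,0]]' >/dev/null; python3 st.py
python3 - <<'E'
from h import *
g=np.load('geo.npz');c=camera_params('wrist');im,d=capture('wrist');cv2.imwrite('pics/w1.png',im)
P=cloud(c,d)-g['C'];X=P@g['x'];Y=P@g['y'];Z=P[...,2]+.06
m=(d>0)&(abs(X)<.06)&(abs(Y)<.1)&(Z>.085)&(Z<.1)
print('bar',m.sum(),np.percentile(X[m],[1,50,99]),np.percentile(Y[m],[1,5,50,95,99]),np.median(Z[m]))
E
```

```text
t 2.4333 hous x,y -0.001 0.0185 z 0.1183 F xyz 0.64 0.2 0.63 w 0.006 tool yaw err deg 0.14 tz [-0.002 -0.    -1.   ]
bar 3982 [-0.01008594  0.02192214  0.04989416] [-0.03063944 -0.02987991 -0.02219773 -0.01485347 -0.01462067] 0.09168516413072665
```

View pics/w1.png

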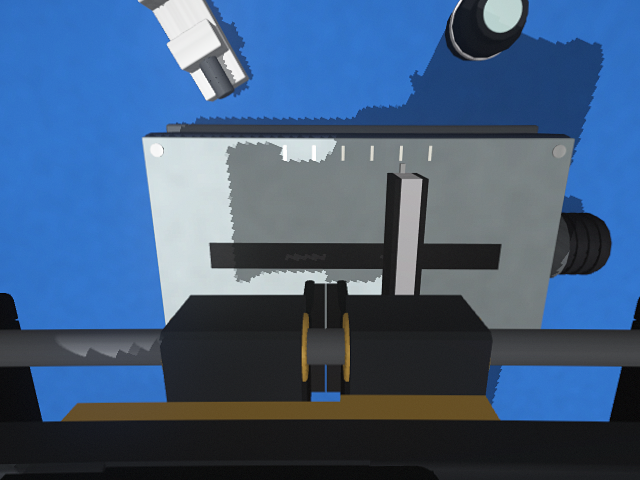

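The wrist view shows the bar at (408,235) beside the second mark from the barrel, with black pads on both faces and shut fingertips at (327,340) on its far side. That means the lever is in click 1 at y≈-0.022. I descend and creep towards home.

```bash
python3 -m handwheel '[[255,0,0,0.05,0,0,0],[255,0,0,0.05,0,0,0],[255,0,0,0.01,0,0,0],[255,0,0,0,0,0,0],[255,0,0.01,0,0,0,0],[255,0,0.01,0,0,0,0],[255,0,0,0,0,0,0],[255,0,0,0,0,0,0]]' >/dev/null; python3 st.py
python3 -m handwheel '[[255,0,0.005,0,0,0,0],[255,0,0.005,0,0,0,0],[255,0,0.005,0,0,0,0],[255,0,0.005,0,0,0,0],[255,0,0,0,0,0,0]]' >/dev/null; python3 st.py
```

```text
t 3.15 hous x,y 0.0004 0.0105 z 0.0755 F xyz -0.32 0.15 -0.42 w 0.009 tool yaw err deg 0.12 tz [ 0.001 -0.    -1.   ]
t 3.5667 hous x,y -0.0001 0.0026 z 0.0745 F xyz 0.35 0.3 -0.43 w 0.003 tool yaw err deg 0.1 tz [ 0. -0. -1.]
```

```bash
for i in 1 2 3 4; do :; done
python3 -m handwheel '[[255,0,0.005,0,0,0,0],[255,0,0.005,0,0,0,0],[255,0,0,0,0,0,0]]' >/dev/null; python3 st.py
python3 -m handwheel '[[255,0,0.005,0,0,0,0],[255,0,0.005,0,0,0,0],[255,0,0,0,0,0,0]]' >/dev/null; python3 st.py
python3 -m handwheel '[[255,0,0.005,0,0,0,0],[255,0,0.005,0,0,0,0],[255,0,0,0,0,0,0]]' >/dev/null; python3 st.py
```

```text
t 3.8167 hous x,y -0.0001 -0.0013 z 0.0745 F xyz -0.54 -0.12 0.1 w 0.011 tool yaw err deg 0.09 tz [ 0. -0. -1.]
t 4.0667 hous x,y -0.0001 -0.0053 z 0.0745 F xyz -0.02 -0.77 0.45 w 0.005 tool yaw err deg 0.09 tz [ 0. -0. -1.]
t 4.3167 hous x,y -0.0 -0.0078 z 0.0745 F xyz -1.15 4.21 3.08 w 0.011 tool yaw err deg 0.03 tz [-0.001  0.001 -1.   ]
```

```bash
python3 -m handwheel '[[255,0,0.005,0,0,0,0],[255,0,0.005,0,0,0,0],[255,0,0,0,0,0,0]]' >/dev/null; python3 st.py
python3 -m handwheel '[[255,0,0.005,0,0,0,0],[255,0,0.005,0,0,0,0],[255,0,0,0,0,0,0]]' >/dev/null; python3 st.py
python3 -m handwheel '[[255,0,0.005,0,0,0,0],[255,0,0.005,0,0,0,0],[255,0,0,0,0,0,0]]' >/dev/null; python3 st.py
python3 -m handwheel '[[255,0,0.005,0,0,0,0],[255,0,0,0,0,0,0]]' >/dev/null; python3 st.py
python3 -m handwheel '[[255,0,0.005,0,0,0,0],[255,0,0,0,0,0,0]]' >/dev/null; python3 st.py
```

```text
t 4.5667 hous x,y -0.0 -0.0131 z 0.0745 F xyz -0.53 0.35 -0.55 w 0.006 tool yaw err deg 0.08 tz [ 0. -0. -1.]
t 4.8167 hous x,y -0.0001 -0.0179 z 0.0746 F xyz 0.15 0.12 0.05 w 0.004 tool yaw err deg 0.12 tz [ 0.001 -0.001 -1.   ]
t 5.0667 hous x,y -0.0001 -0.0214 z 0.0746 F xyz 0.11 -0.45 0.05 w 0.004 tool yaw err deg 0.1 tz [ 0. -0. -1.]
t 5.2333 hous x,y 0.0 -0.0216 z 0.0745 F xyz -1.36 4.7 2.54 w 0.005 tool yaw err deg 0.02 tz [-0.001  0.001 -1.   ]
t 5.4 hous x,y 0.0001 -0.0217 z 0.0745 F xyz -3.81 11.2 5.95 w 0.002 tool yaw err deg -0.05 tz [-0.003  0.003 -1.   ]
```

It's hard against the stop: force rises with no motion. I pause there about 1 s and look.

```bash
python3 -m handwheel '[[255,0,0.003,0,0,0,0],[255,0,0,0,0,0,0],[255,0,0,0,0,0,0],[255,0,0,0,0,0,0],[255,0,0,0,0,0,0],[255,0,0,0,0,0,0],[255,0,0,0,0,0,0],[255,0,0,0,0,0,0],[255,0,0,0,0,0,0],[255,0,0,0,0,0,0],[255,0,0,0,0,0,0],[255,0,0,0,0,0,0],[255,0,0,0,0,0,0],[255,0,0,0,0,0,0],[255,0,0,0,0,0,0]]' >/dev/null; python3 st.py
cat > bar.py <<'E'
import sys
from h import *
g=np.load('geo.npz');c=camera_params(sys.argv[1]);im,d=capture(sys.argv[1]);cv2.imwrite('pics/last.png',im)
P=cloud(c,d)-g['C'];X=P@g['x'];Y=P@g['y'];Z=P[...,2]+.06
m=(d>0)&(X>.022)&(X<.05)&(abs(Y)<.1)&(Z>.088)&(Z<.096)&(im.min(2)>110)
print('bar',m.sum(),np.percentile(X[m],[1,50,99]).round(4),np.percentile(Y[m],[1,5,50,95,99]).round(4),'lever',round(np.median(Y[m])+.04,4))
E
python3 bar.py wrist
```

```text
t 6.65 hous x,y 0.0 -0.0218 z 0.0745 F xyz -4.34 13.7 7.97 w 0.003 tool yaw err deg -0.11 tz [-0.004  0.004 -1.   ]
bar 1811 [0.0223 0.0365 0.0496] [-0.0438 -0.0433 -0.0389 -0.0344 -0.034 ] lever 0.0011
```

```bash
python3 -m handwheel '[[255,0,-0.015,0,0,0,0],[255,0,-0.015,0,0,0,0],[255,0,0,-0.065,0,0,0],[255,0,0,-0.06,0,0,0],[255,0,0,0,0,0,0],[255,0,0.04,0,0,0,0],[255,0,0.04,0,0,0,0],[255,0,0.04,0,0,0,0],[255,0,0.04,0,0,0,0],[255,0,0,0,0,0,0],[255,0,0,0,0,0,0]]' >/dev/null; python3 st.py; python3 bar.py wrist
```

```text
t 7.6167 hous x,y -0.0009 -0.0798 z 0.1235 F xyz -0.34 -0.18 0.23 w 0.01 tool yaw err deg 0.23 tz [-0.001  0.    -1.   ]
bar 1109 [0.0222 0.0365 0.0498] [-0.0436 -0.0431 -0.0386 -0.034  -0.0336] lever 0.0014
```

Lever stays home. I descend on the barrel side, then creep out.

```bash
python3 -m handwheel '[[255,0,0,0.06,0,0,0],[255,0,0,0.06,0,0,0],[255,0,0,0,0,0,0],[255,0,-0.01,0,0,0,0],[255,0,-0.01,0,0,0,0],[255,0,-0.01,0,0,0,0],[255,0,0,0,0,0,0],[255,0,0,0,0,0,0]]' >/dev/null; python3 st.py
for k in 1; do :; done
python3 -m handwheel '[[255,0,-0.005,0,0,0,0],[255,0,-0.005,0,0,0,0],[255,0,0,0,0,0,0]]' >/dev/null; python3 st.py
python3 -m handwheel '[[255,0,-0.005,0,0,0,0],[255,0,0,0,0,0,0]]' >/dev/null; python3 st.py
python3 -m handwheel '[[255,0,-0.005,0,0,0,0],[255,0,0,0,0,0,0]]' >/dev/null; python3 st.py
python3 -m handwheel '[[255,0,-0.005,0,0,0,0],[255,0,0,0,0,0,0]]' >/dev/null; python3 st.py
```

```text
t 8.3333 hous x,y 0.0006 -0.0658 z 0.0777 F xyz 0.79 0.06 -0.73 w 0.005 tool yaw err deg 0.02 tz [ 0.002 -0.    -1.   ]
t 8.5833 hous x,y 0.0 -0.0616 z 0.0767 F xyz 0.6 0.54 0.08 w 0.01 tool yaw err deg 0.05 tz [ 0.  0. -1.]
t 8.75 hous x,y -0.0 -0.0596 z 0.0766 F xyz 0.08 -0.29 -0.65 w 0.008 tool yaw err deg 0.05 tz [-0.  0. -1.]
t 8.9167 hous x,y -0.0 -0.0576 z 0.0765 F xyz 0.22 0.3 0.69 w 0.009 tool yaw err deg 0.05 tz [-0.  0. -1.]
t 9.0833 hous x,y -0.0001 -0.0559 z 0.0766 F xyz -0.27 0.25 -0.19 w 0.004 tool yaw err deg 0.06 tz [ 0. -0. -1.]
```

```bash
python3 -m handwheel '[[255,0,-0.005,0,0,0,0],[255,0,0,0,0,0,0]]' >/dev/null; python3 st.py
python3 -m handwheel '[[255,0,-0.005,0,0,0,0],[255,0,0,0,0,0,0]]' >/dev/null; python3 st.py
python3 -m handwheel '[[255,0,-0.005,0,0,0,0],[255,0,0,0,0,0,0]]' >/dev/null; python3 st.py
python3 -m handwheel '[[255,0,-0.005,0,0,0,0],[255,0,0,0,0,0,0]]' >/dev/null; python3 st.py
python3 -m handwheel '[[255,0,-0.005,0,0,0,0],[255,0,0,0,0,0,0]]' >/dev/null; python3 st.py
python3 bar.py wrist
```

```text
t 9.25 hous x,y -0.0002 -0.0549 z 0.0766 F xyz 0.08 -4.46 -3.29 w 0.011 tool yaw err deg 0.11 tz [ 0.001 -0.001 -1.   ]
t 9.4167 hous x,y -0.0002 -0.0526 z 0.0766 F xyz 1.15 -3.39 -1.74 w 0.008 tool yaw err deg 0.1 tz [ 0.001 -0.001 -1.   ]
t 9.5833 hous x,y -0.0001 -0.0496 z 0.0765 F xyz -0.22 -0.83 0.79 w 0.006 tool yaw err deg 0.06 tz [-0.  0. -1.]
t 9.75 hous x,y 0.0001 -0.0468 z 0.0766 F xyz 0.15 0.28 0.09 w 0.005 tool yaw err deg 0.02 tz [-0.001  0.001 -1.   ]
t 9.9167 hous x,y 0.0001 -0.0449 z 0.0765 F xyz 0.17 -0.22 -0.08 w 0.006 tool yaw err deg 0.01 tz [-0.     0.001 -1.   ]
bar 1815 [0.0223 0.0369 0.0499] [-0.0278 -0.0273 -0.0228 -0.0183 -0.0179] lever 0.0172
```

First click reached. On to the second.

```bash
python3 -m handwheel '[[255,0,-0.005,0,0,0,0],[255,0,-0.005,0,0,0,0],[255,0,-0.005,0,0,0,0],[255,0,0,0,0,0,0]]' >/dev/null; python3 st.py
python3 -m handwheel '[[255,0,-0.005,0,0,0,0],[255,0,0,0,0,0,0]]' >/dev/null; python3 st.py
python3 -m handwheel '[[255,0,-0.005,0,0,0,0],[255,0,0,0,0,0,0]]' >/dev/null; python3 st.py
python3 -m handwheel '[[255,0,-0.005,0,0,0,0],[255,0,0,0,0,0,0]]' >/dev/null; python3 st.py
python3 bar.py wrist
```

```text
t 10.3 hous x,y -0.0001 -0.0398 z 0.0766 F xyz 0.04 0.19 -0.71 w 0.005 tool yaw err deg 0.06 tz [ 0. -0. -1.]
t 10.4667 hous x,y -0.0001 -0.0388 z 0.0766 F xyz 1.68 -4.29 -2.49 w 0.006 tool yaw err deg 0.11 tz [ 0.001 -0.001 -1.   ]
t 10.6333 hous x,y -0.0 -0.0365 z 0.0766 F xyz 0.82 -3.53 -2.16 w 0.007 tool yaw err deg 0.1 tz [ 0.001 -0.001 -1.   ]
t 10.8 hous x,y -0.0 -0.0336 z 0.0766 F xyz -0.3 -1.44 -1.18 w 0.004 tool yaw err deg 0.06 tz [-0.  0. -1.]
bar 1794 [0.0223 0.0368 0.0498] [-0.0215 -0.0211 -0.0166 -0.012  -0.0116] lever 0.0234
```

```bash
python3 -m handwheel '[[255,0,-0.005,0,0,0,0],[255,0,0,0,0,0,0],[255,0,0,0,0,0,0]]' >/dev/null; python3 st.py
python3 bar.py wrist
python3 -m handwheel '[[255,0,-0.005,0,0,0,0],[255,0,-0.005,0,0,0,0],[255,0,-0.005,0,0,0,0],[255,0,0,0,0,0,0],[255,0,0,0,0,0,0]]' >/dev/null; python3 st.py
```

```text
t 11.1 hous x,y 0.0 -0.0311 z 0.0765 F xyz 0.35 0.53 0.71 w 0.004 tool yaw err deg 0.02 tz [-0.001  0.001 -1.   ]
bar 1797 [0.0223 0.0367 0.0498] [-0.0185 -0.018  -0.0135 -0.009  -0.0086] lever 0.0265
t 11.5667 hous x,y 0.0 -0.0257 z 0.0766 F xyz 0.31 0.26 -0.81 w 0.009 tool yaw err deg 0.05 tz [ 0. -0. -1.]
```

```bash
python3 bar.py wrist
python3 -m handwheel '[[255,0,-0.005,0,0,0,0],[255,0,0,0,0,0,0]]' >/dev/null; python3 st.py
python3 -m handwheel '[[255,0,-0.005,0,0,0,0],[255,0,0,0,0,0,0]]' >/dev/null; python3 st.py
python3 -m handwheel '[[255,0,-0.005,0,0,0,0],[255,0,0,0,0,0,0]]' >/dev/null; python3 st.py
python3 bar.py wrist
```

```text
bar 1787 [0.0223 0.0366 0.0498] [-0.0117 -0.0113 -0.0068 -0.0022 -0.0018] lever 0.0332
t 11.7833 hous x,y -0.0001 -0.0238 z 0.0765 F xyz -0.42 -0.14 -1.06 w 0.003 tool yaw err deg 0.07 tz [-0. -0. -1.]
t 11.95 hous x,y -0.0001 -0.0229 z 0.0766 F xyz 1.07 -3.06 -1.5 w 0.009 tool yaw err deg 0.11 tz [ 0.001 -0.001 -1.   ]
t 12.1167 hous x,y -0.0001 -0.0206 z 0.0766 F xyz 1.48 -4.34 -0.96 w 0.004 tool yaw err deg 0.1 tz [ 0.001 -0.001 -1.   ]
bar 1789 [0.0223 0.0367 0.0498] [-0.0085 -0.0081 -0.0035  0.001   0.0014] lever 0.0365
```

Second click held at 0.032. Now the last snap, in 1 mm steps near half-way (TCP y≈-0.016).

```bash
python3 -m handwheel '[[255,0,-0.005,0,0,0,0],[255,0,0,0,0,0,0]]' >/dev/null; python3 st.py
python3 -m handwheel '[[255,0,-0.003,0,0,0,0],[255,0,0,0,0,0,0],[255,0,0,0,0,0,0]]' >/dev/null; python3 st.py
python3 -m handwheel '[[255,0,-0.0025,0,0,0,0],[255,0,0,0,0,0,0],[255,0,0,0,0,0,0]]' >/dev/null; python3 st.py
python3 bar.py wrist;python3 bar.py wrist
```

```text
t 12.3333 hous x,y -0.0001 -0.0175 z 0.0765 F xyz -0.95 -1.96 -0.59 w 0.007 tool yaw err deg 0.06 tz [-0.  0. -1.]
t 12.5833 hous x,y 0.0 -0.016 z 0.0765 F xyz -0.39 -0.68 0.53 w 0.004 tool yaw err deg 0.03 tz [-0.001  0.001 -1.   ]
t 12.8333 hous x,y 0.0 -0.0154 z 0.0765 F xyz 0.72 -0.53 0.35 w 0.003 tool yaw err deg 0.05 tz [-0.  0. -1.]
bar 1770 [0.0223 0.0367 0.0498] [-0.0027 -0.0023  0.0022  0.0067  0.0072] lever 0.0422
bar 1788 [0.0222 0.0365 0.0498] [-0.0027 -0.0023  0.0023  0.0067  0.0072] lever 0.0423
```

```bash
python3 -m handwheel '[[255,0,-0.0025,0,0,0,0],[255,0,0,0,0,0,0],[255,0,0,0,0,0,0],[255,0,0,0,0,0,0]]' >/dev/null; python3 st.py
python3 bar.py wrist;python3 bar.py wrist
```

```text
t 13.2667 hous x,y -0.0 -0.0147 z 0.0765 F xyz -0.51 0.02 0.01 w 0.005 tool yaw err deg 0.07 tz [ 0. -0. -1.]
bar 1796 [0.0223 0.0368 0.0498] [0.0043 0.0047 0.0092 0.0138 0.0142] lever 0.0492
bar 1796 [0.0223 0.0367 0.0498] [0.0043 0.0047 0.0092 0.0137 0.0142] lever 0.0492
```

It snapped to 0.048, the third click. I back off, lift clear and check.

```bash
python3 -m handwheel '[[255,0,0.015,0,0,0,0],[255,0,0.02,0,0,0,0],[255,0,0,0,0,0,0],[255,0,0,-0.06,0,0,0],[255,0,0,-0.08,0,0,0],[255,0,0,-0.08,0,0,0],[255,0,0,-0.06,0,0,0],[255,0,0,0,0,0,0],[255,0,0,0,0,0,0],[255,0,0,0,0,0,0]]' >/dev/null; python3 st.py; python3 bar.py wrist
```

```text
t 14.2 hous x,y -0.0005 -0.0289 z 0.1878 F xyz -0.13 -0.17 -0.26 w 0.007 tool yaw err deg 0.09 tz [-0.001 -0.    -1.   ]
bar 640 [0.0222 0.0363 0.0499] [0.0044 0.0048 0.0092 0.0137 0.0141] lever 0.0492
```

View pics/last.png

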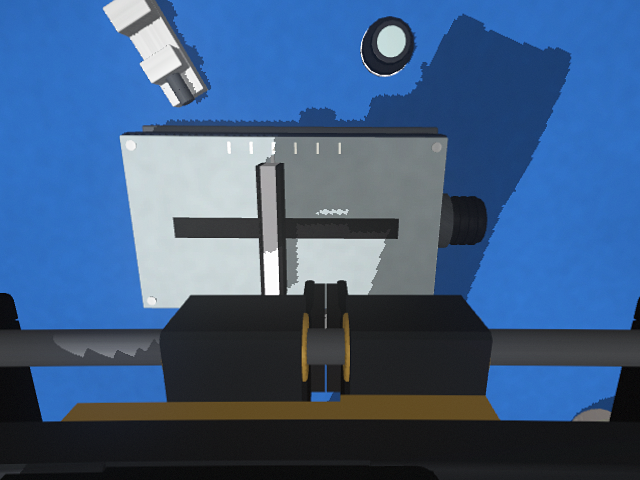

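The bar at (270,230) rests at the third mark out from home, with three marks visible at (295–340,148) on the home side. The arm is clear and the bystanders are in place.

```bash
python3 -c "
from workcell import job;print(job.sign_off())"
```

```text
the job is handed in; nothing more can be done
None
```

The lever was pushed fully home against its stop, held there over 1 s, then pushed out three clicks; the last camera check showed it resting in the third with the arm clear, and the job is handed in.

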